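Open the cold canister and rack its lid

TASK

Open the sample canister: turn its bayonet lid counter-clockwise (seen from above) until its two ears stand in the slots of the collar, and lift it straight up off. Lay the lid flat and wholly on the grey bench pad, handle up, and let go of it; then take it again and stand it on edge in the middle of the drying rack's trough, leaning back on its underside with the handle towards the rack's open front. Leave the bottle, tube rack and beaker where they are.

Things in the scene. Friction and masses are not known exactly. Their poses are not given: they have to be found in the camera images.
- canister: Fixed round metal canister, 136 mm across, 100 mm high; origin centre of underside, z up. The lid's seat is a ledge 85 mm up. A collar round it (inner radius 63) has inward lips (radius 49 to 68, 95 to 100 mm up) over the lid's ears, cut away for 45 degrees at two opposite slots centred on the canister's +x and -x axes.
- slot (a point): Middle of the +x slot of the canister, 56 mm from its axis, 100 mm up; axes as the canister's. Lid ears lift out when within 7 degrees of the slot centre. A block at the counter-clockwise side of each slot stops the ears about 5 degrees past its centre, where they still lift out.
- lid: Loose metal bayonet lid, 0.2 to 0.36 kg. Origin: centre of its flat underside; z up through the handle. Disc 92 mm diameter, 10 mm thick; two ears along +x and -x, 22 mm wide, 8 mm thick, reaching 60 mm from the centre. Starts on the canister's seat, ears 0.8 to 1.3 rad clockwise of the slots; it turns freely, with about 2 mm play.
- lid_handle (a point): Middle of the top edge of the lid's handle, axes as the lid's: an upright black fin along the lid's x (in line with the ears), 70 mm long, 14 mm thick (along y), from 10 to 60 mm above the lid's underside.
- pad: Fixed grey bench pad, 180 x 180 mm, 4 mm thick; origin centre of its underside, so its top is 4 mm higher.
- rack: Fixed steel drying rack, 130 mm wide, 125 mm deep, 115 mm high; front is its -x side. Origin: on the bench, below the foot of its back rest. Trough floor 10 mm up; front lip 28 to 34 mm in front of the origin, top 23 mm up. Back rest: barred frame 100 mm wide, 116 mm long, rising from x = 0 at the floor, leaning 25 degrees from vertical towards +x.
- rack_place (a point): Where the lid's origin (centre of its underside) comes to lie (within a few mm) when it stands on one ear against the back rest: 25 mm towards +x of the rack's origin and 64 mm up; axes as the rack's. The lid's z axis then points to the rack's front and up, 62 to 65 degrees from vertical.
- bottle: Bystander: reagent bottle, 68 mm diameter, 150 mm high; origin centre of underside.
- tube_rack: Bystander: block of tubes 90 x 120 mm, 66 mm high; origin centre of underside.
- beaker: Bystander: plain white beaker, 70 mm diameter, 90 mm high; origin centre of underside.
Not all that is in view belongs to the job. What is shaped like the rack but blue, pink or turquoise is not meant.

How it is judged:
On the way, in this order (a step that is already met when the one before it is completed fails the run):
1. the lid is lifted clear of the canister, at least 40 mm above its seat (z of lid in the frame of canister above 0.125 m and horizontal distance between lid and canister below 0.05 m), for 0.05 s.
2. the lid lies flat on the pad, handle up, let go and at rest (x of lid in the frame of pad between -0.055 and 0.055 m and y of lid in the frame of pad between -0.055 and 0.055 m and z of lid in the frame of pad below 0.009 m and angle between lid's own z axis and vertical below 0.08 rad and contact force between the fingers and lid below 0.1 N and linear speed of lid below 0.02 m/s), for 0.2 s.
At the end, for the whole second after the job is handed in: The lid stands on edge in the rack's trough, at rest, leaning on the back rest (50 to 75 degrees from lying flat), handle to the front, its centre within 35 mm of the middle of the rack's width (x of lid in the frame of rack between -0.005 and 0.042 m and y of lid in the frame of rack between -0.035 and 0.035 m and z of lid in the frame of rack between 0.042 and 0.078 m and x of lid_handle in the frame of rack below 0 m and angle between lid's own z axis and vertical between 0.87 and 1.31 rad and linear speed of lid below 0.02 m/s and angular speed of lid below 0.2 rad/s); the robot touches nothing.
It fails at once if the bottle is shifted by more than 30 mm or tipped (distance of bottle from where it was at the start of the episode above 0.03 m or angle between bottle's own z axis and vertical above 0.4 rad).
It fails at once if the tube rack is shifted by more than 30 mm or tipped (distance of tube_rack from where it was at the start of the episode above 0.03 m or angle between tube_rack's own z axis and vertical above 0.4 rad).
It fails at once if the beaker is shifted by more than 30 mm or tipped (distance of beaker from where it was at the start of the episode above 0.03 m or angle between beaker's own z axis and vertical above 0.4 rad).
It also fails if it takes over 61 s, if anything falls off the work surface, if the arm or the gripper's body presses on something with over 40 N, if the wrist force passes 120 N, or if a joint passes its speed limit or range.

ROBOT

A 6-joint arm with a two-finger parallel gripper is mounted at the origin on the work surface. World frame = base frame: x ahead of the robot, y to its left, z up, the work surface at z = 0. Lengths are in m, angles in rad, forces in N, time in s.
With the tool pointing down it reaches from about 0.35 to 0.925 m from the base axis. Payload 6.4 kg.
Tool frame: the origin (TCP) lies between the finger pads; the fingertips stand 14 mm ahead of it and the grasp point (between the pads) lies 5 mm behind it; z points along the fingers, y is the line along which they close (so a half turn about z gives the same grasp; the last joint's range is limited). The gripper opens to 94 mm and grips with 3 to 60 N. Pads are 16 mm wide; open, the fingers measure 119 mm over their backs; the gripper's body (75 mm by 177 mm) begins 78 mm behind the grasp point.
Start: joints at [-1.518, 0.245, 1.558, -0, 1.339, -0.174], TCP at [0.146, -0.633, 0.219] pointing down, gripper open.
Joint ranges: [-3.13, 3.13], [-1.02, 2.26], [0.13, 2.54], [-0.95, 4.09], [0.21, 2.88], [-2.74, 2.74]. Speed limits (rad/s): [2.57, 2.57, 3.14, 3.14, 3.14, 3.14].

INTERFACE

Orientations are given as a unit quaternion [x, y, z, w].
In Python, from station import robot gives the robot as it stands. Calls block until the motion is done:
- robot.movep(position, orientation): joint-space move of the TCP to a pose.
- robot.move_l(position, vel=0.15, frame=None): straight line of the TCP; frame=None keeps the orientation; vel is the mean speed in m/s.
- robot.move_j(angles): joint-space move.
- robot.gripper_open() and robot.close(force=None): open the fingers fully, or close them until they stop; force is the grip in N (None keeps the last).
- robot.hold(seconds).
- robot.solve_ik(position, orientation): joint angles nearest the present ones, or None.
- robot.get_obs(): the state.
- robot.get_image(name): name is "scene" or "top" or "wrist"; returns a dict with "img" (400x640x3 uint8, red, green, blue), "fov_y" (degrees; the focal length in pixels is half the picture's height over the tangent of half this angle, whatever the lens; pixels are square), "cx", "cy" (the principal point, pixels), "xyz" and "attitude" of the camera in the world. Camera axes: x right, y up, looking along -z (the intrinsics and any distortion apply to the point x, -y, -z); pixel columns grow to the right and rows downward; lengths in m; the calibration is good to about 2 mm. A picture is of the moment at which its call begins. There is no depth.
A pose or a line that the arm cannot do raises robot.PlanningError and nothing moves.
- robot.finish_job(): hands the job in; it is judged then, once.
Trained networks look in a picture, given as the dict that the camera call returned (one of the last four; its "shot" number tells which), for a name from the list of things; names that differ only in an ending like _2 or _b are one class to them, and where a whole thing is asked for, a point or a joint stands for the part that bears it (a point fixed in the world has none). Each returns a list of dicts, best first, with "p" (0 to 1); they miss things now and then, are a little off and sometimes report something else, mostly with a low value. They report only what shows in the picture. A call takes as long as a camera call. They do not tell look-alikes from the thing itself.
- robot.find_in(thing, picture): "at" ([x, y, z] in m, in world coordinates, good to about 4 mm: the middle of the surface that is visible of it).
- robot.cut_out(thing, picture): "region" (400x640 bool, what is visible of it).
- robot.landmark_of(thing, picture): "at" ([x, y, z] in m, in world coordinates, good to about 4 mm: a listed point, or the origin of a listed thing).
The state is a dict: "time": time; "qpos": joint angles; "joint_velocities": joint speeds; "effort": joint torques, N m; "eef_pos": TCP position; "tcp_rot": TCP orientation; "wrist_force": force on the tool from outside, world axes, zero at the start; "torque": the same for the moment, N m; "width": finger opening in m; "grasp_force": force on a finger pad.
Only numpy, scipy, OpenCV 4.12 (cv2) and the standard library are available. Lean on these libraries where they do the work, as an engineer would, in place of code of your own. Each camera call takes 0.05 s, during which the arm holds its last target. There are 200 camera calls.

## Working session

There is one attempt and no reset: what is moved stays moved. The work goes in short steps, each a Python script; the robot and the scene stay as the last script left them, time stands still between calls to the robot, and variables do not carry over. Pictures are saved under pics/ and viewed, at most 13 in all, crops included, and the job is handed in when it is done.

```bash
mkdir -p pics
cat > a.py <<'E'
from station import robot
import cv2, numpy as np
for n in ["scene","top"]:
    p=robot.get_image(n); cv2.imwrite(f"pics/{n}0.png",p["img"][:,:,::-1])
    print(n,p["fov_y"],p["cx"],p["cy"],p["xyz"],p["attitude"],[k for k in p if k!="img"])
    for t in ["canister","slot","lid","lid_handle","pad","rack","rack_place","bottle","tube_rack","beaker"]:
        print(t,[(np.round(d["at"],3).tolist(),round(d["p"],2)) for d in robot.landmark_of(t,p)[:3]])
print(robot.get_obs()["time"])
E
python3 a.py
```

```text
scene 43.033813321097426 321.7503392047752 199.0966464130924 [1.18332238 0.98914486 1.05197251] [0.1378158  0.40079137 0.85310761 0.30427042] ['fov_y', 'cx', 'cy', 'xyz', 'attitude', 'shot']
canister [([0.51, -0.311, 0.002], 0.82)]
slot [([0.564, -0.337, 0.099], 0.72), ([0.472, 0.26, 0.001], 0.16)]
lid [([0.514, -0.312, 0.088], 0.73)]
lid_handle [([0.512, -0.308, 0.143], 0.81)]
pad [([0.47, 0.258, 0.001], 0.74)]
rack [([0.728, -0.013, -0.002], 0.93), ([0.201, 0.314, 0.002], 0.93), ([0.243, -0.248, -0.004], 0.9)]
rack_place [([0.753, -0.006, 0.066], 0.91), ([0.232, 0.316, 0.066], 0.91), ([0.266, -0.248, 0.067], 0.78)]
bottle [([0.749, 0.165, 0.003], 0.58)]
tube_rack [([0.744, -0.196, -0.003], 0.98)]
beaker [([0.696, 0.339, -0.002], 0.77)]
top 50.81679791226179 317.5722619430704 198.25095042786864 [0.35676559 0.09434786 1.10996816] [ 0.04619858 -0.04611782 -0.69533501  0.71571507] ['fov_y', 'cx', 'cy', 'xyz', 'attitude', 'shot']
canister [([0.515, -0.31, 0.002], 0.94)]
slot [([0.564, -0.338, 0.097], 0.69), ([0.7, 0.344, -0.003], 0.46)]
lid []
lid_handle [([0.517, -0.309, 0.145], 0.89), ([0.699, 0.342, -0.004], 0.45)]
pad [([0.47, 0.259, 0.002], 0.76), ([0.515, -0.306, 0.006], 0.38)]
rack [([0.244, -0.242, -0.005], 0.97), ([0.508, -0.005, -0.003], 0.92), ([0.208, 0.313, -0.002], 0.83)]
rack_place [([0.752, -0.005, 0.064], 0.93), ([0.23, 0.314, 0.066], 0.82), ([0.267, -0.243, 0.062], 0.77)]
bottle [([0.749, 0.163, 0.002], 0.59)]
tube_rack [([0.744, -0.196, -0.002], 0.84)]
beaker [([0.699, 0.342, -0.002], 0.89), ([0.562, -0.34, 0.099], 0.39)]
1.1
```

View pics/scene0.png

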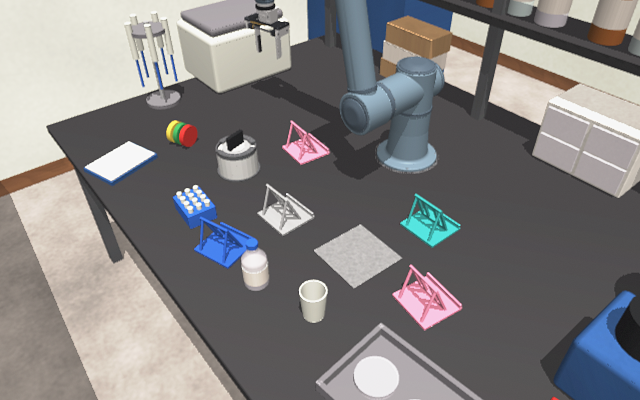

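View pics/top0.png

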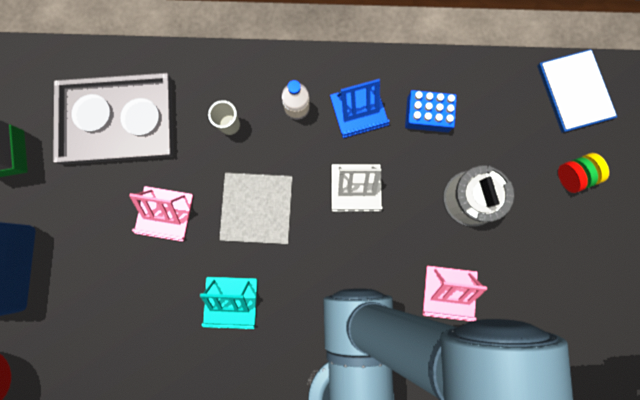

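```bash
cat > h.py <<'E'
from station import robot
import cv2, numpy as np
from scipy.spatial.transform import Rotation as R
def down(yaw, pitch=0):
    """tool down, tool y (closing) along world angle yaw+90deg; tool x along yaw; pitch tilts about closing axis"""
    return R.from_matrix(np.column_stack([[np.cos(yaw),np.sin(yaw),0],[np.sin(yaw),-np.cos(yaw),0],[0,0,-1.]]))*R.from_euler('y',pitch)
def proj(p,X):
    c=(np.atleast_2d(X)-p["xyz"])@R.from_quat(p["attitude"]).as_matrix()
    f=200/np.tan(np.radians(p["fov_y"])/2)
    return np.c_[p["cx"]-f*c[:,0]/c[:,2], p["cy"]+f*c[:,1]/c[:,2]]
def back(p,uv,z):
    uv=np.atleast_2d(uv); f=200/np.tan(np.radians(p["fov_y"])/2)
    d=np.c_[(uv[:,0]-p["cx"])/f,-(uv[:,1]-p["cy"])/f,-np.ones(len(uv))]@R.from_quat(p["attitude"]).as_matrix().T
    return p["xyz"]+d*((z-p["xyz"][2])/d[:,2])[:,None]
def ik(pos,rot): return robot.solve_ik(np.array(pos,float).tolist(),rot.as_quat().tolist())
def mp(pos,rot): robot.movep(np.array(pos,float).tolist(),rot.as_quat().tolist())
def look(name,things):
    p=robot.get_image("wrist"); cv2.imwrite(f"pics/{name}.png",p["img"][:,:,::-1])
    np.save(f"pics/{name}.npy",{k:v for k,v in p.items()},allow_pickle=True)
    print(name,p["fov_y"],p["xyz"],p["attitude"])
    for t in things: print(t,[(np.round(d["at"],4).tolist(),round(d["p"],2)) for d in robot.landmark_of(t,p)[:3]])
    return p
E
cat > b.py <<'E'
from h import *
o=robot.get_obs(); print(o["tcp_rot"],R.from_quat(o["tcp_rot"]).as_matrix().round(2))
q=min((ik([.513,-.31,.33],down(y)) for y in (0,-np.pi/2,np.pi/2,np.pi,)),key=lambda q:abs(q[5]) if q is not None else 9)
print(q); robot.move_j(list(q)); look("w1",["canister","slot","lid","lid_handle"])
for y in (0,-np.pi/2,np.pi/2,np.pi):
    q=ik([.49,-.01,.35],down(y)); print(y,q)
q=min((ik([.47,-.01,.35],down(y)) for y in (0,-np.pi/2,np.pi/2,np.pi,)),key=lambda q:abs(q[5]) if q is not None else 9)
robot.move_j(list(q)); look("w2",["rack","rack_place"])
print(robot.get_obs()["time"])
E
python3 b.py
```

```text
[ 9.93578441e-01  1.13145399e-01 -4.75556591e-06 -2.16700771e-05] [[ 0.97  0.22 -0.  ]
 [ 0.22 -0.97  0.  ]
 [-0.   -0.   -1.  ]]
[-7.32547188e-01  5.78692512e-02  1.56649919e+00 -4.44089210e-16
  1.51722421e+00 -7.32547188e-01]
w1 63.360979643579206 [ 0.51298081 -0.23373569  0.49540449] [-1.32122615e-01  4.10999723e-04 -3.11008445e-04  9.91233247e-01]
canister []
slot []
lid [([0.5152, -0.3083, 0.0867], 0.59)]
lid_handle [([0.5135, -0.3077, 0.1466], 0.77)]
0 [-2.52224161e-01 -2.20211487e-01  1.79263836e+00 -4.44089210e-16
  1.56916578e+00  1.31857217e+00]
-1.5707963267948966 None
1.5707963267948966 [-2.52224161e-01 -2.20211487e-01  1.79263836e+00 -4.44089210e-16
  1.56916578e+00 -2.52224161e-01]
3.141592653589793 [-2.52224161e-01 -2.20211487e-01  1.79263836e+00 -4.44089210e-16
  1.56916578e+00 -1.82302049e+00]
w2 63.360979643579206 [0.47063713 0.06638332 0.5157468 ] [-1.32406566e-01  9.55301022e-05 -6.80508394e-05  9.91195484e-01]
rack [([0.5107, -0.0033, -0.0008], 0.93), ([0.7236, -0.0164, -0.0016], 0.66)]
rack_place [([0.5322, 0.0008, 0.0604], 0.68), ([0.5129, -0.0025, 0.0017], 0.66), ([0.7516, -0.0113, 0.0629], 0.57)]
4.4833
```

View pics/w1.png

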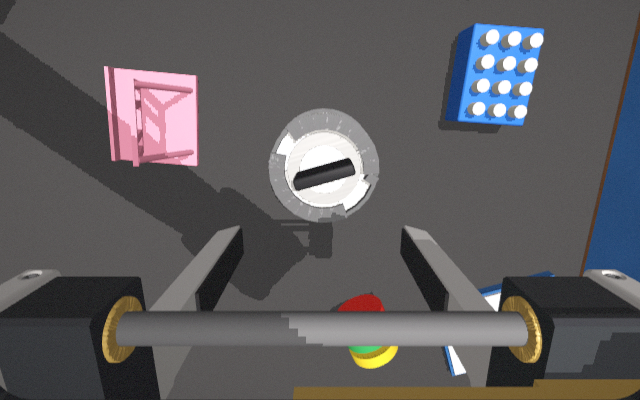

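View pics/w2.png

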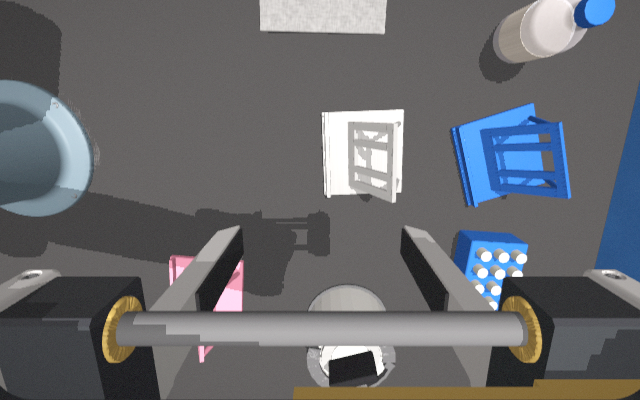

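```bash
python3 -c "
import cv2,numpy as np
a=cv2.imread('pics/w1.png')[98:233,255:390]; b=cv2.imread('pics/top0.png')[155:235,435:525]
cv2.imwrite('pics/c1.png',np.hstack([cv2.resize(a,(400,400),interpolation=2),cv2.resize(b,(400,400),interpolation=2)]))"
```

```text
(no output)
```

View pics/c1.png

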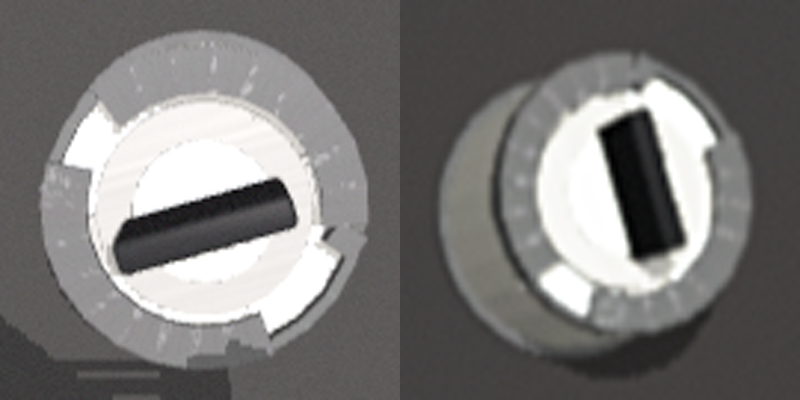

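```bash
cat > c.py <<'E'
from h import *
def L(n): return np.load(f"pics/{n}.npy",allow_pickle=True).item()
p=L("w1"); g=p["img"].max(2).astype(int)
m=np.zeros_like(g,np.uint8); m[150:200,285:365]=(g[150:200,285:365]<75)
n,l,s,c=cv2.connectedComponentsWithStats(m); k=1+s[1:,4].argmax()
pts=np.argwhere(l==k)[:,::-1]; print(s[k])
w=back(p,pts,.1446)[:,:2]; r=cv2.minAreaRect((w*1e3).astype(np.float32)); print("handle",r)
# canister rim circle: sample outer rim edges radially
c0=proj(p,[[.513,-.31,.1]])[0]; print("can px",c0)
print("slot ang by px:",[back(p,x,.1).round(4).tolist() for x in [(285.4,145),(358,196)]])
p=L("w2"); im=p["img"].astype(int)
mask=(im.min(2)>150); mask[:, :310]=0; mask[:,415:]=0; mask[:95]=0; mask[205:]=0
rows=np.argwhere(mask.any(1))[:,0]; print(rows.min(),rows.max())
e=np.array([(mask[y].argmax(),y) for y in rows if y%8==0]); print(e.tolist())
for z in (0,.005,.023): print(z,back(p,[(e[1,0],e[1,1]),(e[-2,0],e[-2,1])],z).round(4).tolist(), back(p,[(322,rows.min()),(326,rows.max())],z)[:,1].round(4))
for yaw in (0,.05,.1):
  pass
cv2.imwrite("pics/c2.png",cv2.resize(p["img"][95:215,310:415,::-1],(700,800))[:600] if 0 else cv2.resize(p["img"][95:213,308:418,::-1],None,fx=5,fy=5,interpolation=2))
E
python3 c.py
```

```text
[294 159  61  31 829]
handle ((514.0250244140625, -303.7671203613281), (68.40406799316406, 19.166975021362305), 16.065080642700195)
can px [321.83962512 171.76998827]
slot ang by px: [[[0.4688, -0.277, 0.1]], [[0.5587, -0.3411, 0.1]]]
109 202
[[322, 112], [322, 120], [322, 128], [322, 136], [323, 144], [323, 152], [323, 160], [323, 168], [324, 176], [324, 184], [324, 192], [387, 200]]
0 [[0.4713, 0.0481, 0.0], [0.4746, -0.0672, 0.0]] [ 0.0646 -0.0843]
0.005 [[0.4712, 0.0483, 0.005], [0.4745, -0.0659, 0.005]] [ 0.0646 -0.0828]
0.023 [[0.4712, 0.0489, 0.023], [0.4744, -0.0612, 0.023]] [ 0.0647 -0.0776]
```

View pics/c2.png

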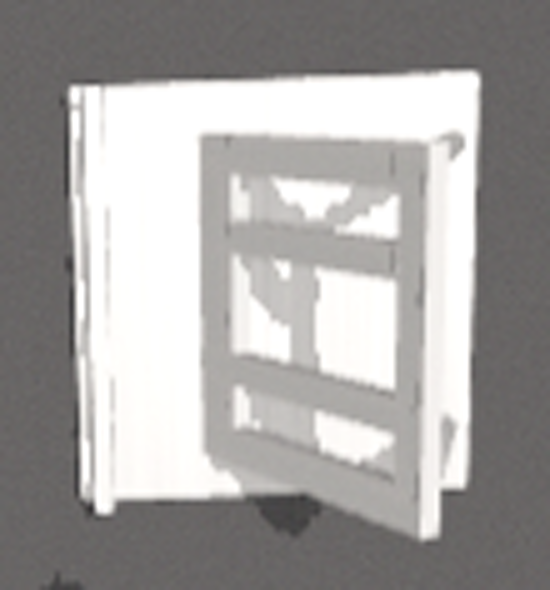

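```bash
cat > d.py <<'E'
from h import *
p=np.load("pics/w2.npy",allow_pickle=True).item()
c=back(p,[(322,112.2),(404,109),(401.4,193),(324,195)],.010)[:,:2]; print(c.round(4).tolist())
print("sides",[np.hypot(*(c[i]-c[i-1])).round(4) for i in range(4)],"ctr",c.mean(0), "yaw",np.arctan2(*(c[1]-c[0])[::-1]),np.arctan2(*(c[2]-c[3])[::-1]),np.arctan2(*(c[0]-c[3])[::-1])-np.pi/2,np.arctan2(*(c[1]-c[2])[::-1])-np.pi/2)
l=back(p,[(308+102/5,95+86/5),(308+112/5,95+510/5)],.023)[:,:2]; print("lip inner top",l.tolist(),np.arctan2(*(l[0]-l[1])[::-1])-np.pi/2)
f=back(p,[(308+203/5,95+140/5),(308+205/5,95+455/5)],.010)[:,:2]; print("foot",f.tolist())
t=np.array([.49,-.01])
# IK feasibility of placement: rack yaw ry, tool z = -lid z
for ry in (0.03,):
  o=np.array([.511,-.003,0]); Rr=R.from_euler('z',ry)
  for tilt in (63,):
    a=np.radians(tilt); zl=np.array([-np.sin(a),0,np.cos(a)]); yl=np.array([0,1,0]);
    for s in (1,-1):
      zl_w=Rr.apply(zl); y=Rr.apply(yl)*s
      for pit in (0,15,30,45):   # tool z tilted from -zl toward straight down
        b=np.radians(pit); d=Rr.apply([np.sin(a-b),0,-np.cos(a-b)])
        M=R.from_matrix(np.column_stack([np.cross(y,d),y,d]))
        P=o+Rr.apply([.025,0,.064])+.045*zl_w+.005*d
        for up in (0,.05,.12): 
          q=ik(P+[0,0,up],M); print(s,pit,up,None if q is None else np.round(q,2))
E
python3 d.py
```

```text
[[0.4712, 0.06], [0.5948, 0.0646], [0.5994, -0.0663], [0.4745, -0.0696]]
sides [np.float64(0.1296), np.float64(0.1237), np.float64(0.131), np.float64(0.1249)] ctr [ 0.53497749 -0.00282012] yaw 0.037610598907794605 0.026638246815304335 0.02514850338799368 0.03456061251220288
lip inner top [[0.48064268571989377, 0.060128792896665305], [0.4844950285656134, -0.06936631174935724]] 0.029740174491273752
foot [[0.5117763493085132, 0.04402246510362119], [0.514564222218711, -0.054651348046724224]]
1 0 0 None
1 0 0.05 None
1 0 0.12 None
1 15 0 None
1 15 0.05 None
1 15 0.12 [-0.41 -0.61  2.49  0.64  0.56 -2.44]
1 30 0 [-0.35 -0.22  2.4   0.46  0.46 -2.31]
1 30 0.05 [-0.35 -0.35  2.38  0.37  0.59 -2.2 ]
1 30 0.12 [-0.35 -0.47  2.33  0.29  0.76 -2.1 ]
1 45 0 [-0.29 -0.11  2.24  0.15  0.72 -1.99]
1 45 0.05 [-0.29 -0.21  2.22  0.13  0.84 -1.96]
1 45 0.12 [-0.29 -0.31  2.16  0.12  1.   -1.94]
-1 0 0 None
-1 0 0.05 None
-1 0 0.12 None
-1 15 0 None
-1 15 0.05 [-0.41 -0.43  2.54  0.93  0.41  0.37]
-1 15 0.12 [-0.41 -0.61  2.49  0.64  0.56  0.7 ]
-1 30 0 [-0.35 -0.22  2.4   0.46  0.46  0.83]
-1 30 0.05 [-0.35 -0.35  2.38  0.37  0.59  0.94]
-1 30 0.12 [-0.35 -0.47  2.33  0.29  0.76  1.04]
-1 45 0 [-0.29 -0.11  2.24  0.15  0.72  1.16]
-1 45 0.05 [-0.29 -0.21  2.22  0.13  0.84  1.18]
-1 45 0.12 [-0.29 -0.31  2.16  0.12  1.    1.2 ]
```

```bash
cat > e.py <<'E'
from h import *
C=[.514,-.308]; y0=.28
mp([*C,.24],down(y0)); 
p=look("w3",["lid_handle","lid","canister"])
robot.move_l([*C,.120]); robot.close(40)
o=robot.get_obs(); print(o["width"],o["grasp_force"],np.round(o["wrist_force"],2),np.round(o["torque"],2),o["time"])
q0=np.array(o["qpos"]); print(q0.round(3))
def turn(dy):
    q=q0.copy(); q[5]-=dy; robot.move_j(q.tolist()); robot.hold(.05); o=robot.get_obs()
    print(round(dy,2),np.round(o["wrist_force"],1),np.round(o["torque"],2),round(o["time"],2)); return o
for dy in (.3,.7,1.1): 
    o=turn(dy)
    if abs(o["torque"][2])>1: break
E
python3 e.py
```

```text
w3 63.360979643579206 [ 0.58760734 -0.2853914   0.40645639] [-0.10565666  0.07890775 -0.59547641  0.79247592]
lid_handle [([0.5157, -0.3107, 0.1475], 0.61)]
lid [([0.5126, -0.3088, 0.0866], 0.76)]
canister []
0.013507321843870742 39.9999475479126 [ 0.7   0.13 -0.42] [-0.11 -0.06  0.01] 8.05
[-0.729  0.236  1.761 -0.     1.144  0.562]
0.3 [ 0.1  0.1 -0.5] [ 0.   -0.04  0.02] 8.49
0.7 [ 0.2 -0.2 -0.2] [ 0.   -0.01  0.05] 9.01
1.1 [-0.2 -0.1 -0.8] [-0.05  0.01  0.02] 9.53
```

```bash
cat > f.py <<'E'
from h import *
q0=np.array(robot.get_obs()["qpos"]); q0[5]=.562
for dy in (1.5,1.9,2.1,2.18,2.24,2.30,2.36,2.42):
    q=q0.copy(); q[5]-=dy; robot.move_j(q.tolist()); robot.hold(.05); o=robot.get_obs()
    print(dy,round(o["qpos"][5],3),np.round(o["wrist_force"],1),np.round(o["torque"],2),round(o["time"],2))
    if abs(o["torque"][2])>.6: break
look("w4",["lid_handle","slot"])
E
python3 f.py
```

```text
1.5 -0.935 [0.1 0.7 0.4] [ 0.01 -0.1   0.03] 10.04
1.9 -1.335 [ 0.5 -0.  -0.6] [ 0.01 -0.07  0.02] 10.56
2.1 -1.534 [ 0.1  0.5 -1.1] [ 0.01 -0.14  0.04] 10.92
2.18 -1.615 [-0.1  0.3  0.1] [ 0.03 -0.13  0.04] 11.22
2.24 -1.676 [ 0.1  0.  -0.6] [ 0.06 -0.21  0.03] 11.52
2.3 -1.736 [-0.4 -0.8 -0.8] [ 0.06 -0.17 -0.02] 11.82
2.36 -1.796 [-0.4  0.1 -0.4] [ 0.05 -0.16  0.03] 12.12
2.42 -1.855 [0.7 1.5 0.2] [ 0.24 -0.15 -0.69] 12.42
w4 63.360979643579206 [ 0.44563156 -0.27417089  0.28586042] [-0.11168867 -0.07070113  0.52933096  0.83805473]
lid_handle [([0.5094, -0.3083, 0.1488], 0.85)]
slot []
```

```bash
cat > g.py <<'E'
from h import *
q=np.array(robot.get_obs()["qpos"]); q[5]=.562-2.35; robot.move_j(q.tolist())
P=robot.get_obs()["eef_pos"]
for z in (.124,.132,.140):
    robot.move_l([P[0],P[1],z],vel=.05); o=robot.get_obs(); print(z,np.round(o["wrist_force"],1),round(o["width"],4))
    if o["wrist_force"][2]<-15: raise SystemExit("stuck")
robot.close(60)
robot.move_l([P[0],P[1],.26]); robot.hold(.1); o=robot.get_obs(); print(np.round(o["wrist_force"],1),round(o["width"],4),o["time"])
cur=np.array(o["qpos"])
# check pad place/regrasp IK
pad=np.array([.47,.258]); th=np.arctan2(pad[1],pad[0])
for z in (.039,.12,.2): print(z,ik([*pad,z],down(th+np.pi)))
for b in (35,40,45):
  b=np.radians(b); w=np.array([np.cos(th),np.sin(th),0]); d=np.sin(b)*w-np.cos(b)*np.array([0,0,1]); y=-np.array([-w[1],w[0],0])
  M=R.from_matrix(np.column_stack([np.cross(y,d),y,d]))
  g=np.array([*pad,.004+.045])+.005*d
  for k in (0,.05,.1): print(k,ik(g-k*d,M))
p=robot.get_image("scene"); cv2.imwrite("pics/s5.png",p["img"][:,:,::-1])
E
python3 g.py
```

```text
0.124 [-1.2 -0.  -7.4] 0.0137
0.132 [ -5.9   1.6 -15. ] 0.0139
0.14 [ -4.5   2.5 -20.3] 0.0139stuck
```

```bash
cat > i.py <<'E'
from h import *
o=robot.get_obs(); print(np.round(o["wrist_force"],1),np.round(o["torque"],2),np.round(o["eef_pos"],4),o["width"],o["time"])
for n in ("top","scene"):
    p=robot.get_image(n); print(n,[(np.round(d["at"],4).tolist(),round(d["p"],2)) for t in ("lid_handle","lid") for d in robot.landmark_of(t,p)[:2]])
    c=proj(p,[[.514,-.309,.1]])[0].astype(int); a=p["img"][c[1]-50:c[1]+50,c[0]-50:c[0]+50,::-1]
    globals()[n]=cv2.resize(a,(400,400),interpolation=2)
cv2.imwrite("pics/s6.png",np.hstack([top,scene]))
E
python3 i.py
```

```text
[ -4.5   2.5 -20.3] [ 0.37  0.16 -0.06] [ 0.5112 -0.3054  0.1363] 0.01386805307284722 13.6833
top [([0.5085, -0.3034, 0.1548], 0.77), ([0.517, -0.308, 0.0991], 0.65)]
scene [([0.5158, -0.313, 0.0964], 0.69)]
```

View pics/s6.png

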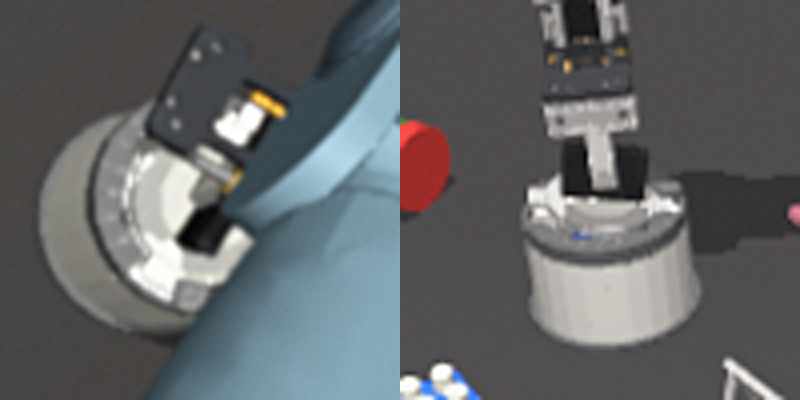

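```bash
cat > j.py <<'E'
from h import *
p=robot.get_image("scene"); c0=proj(p,[[.514,-.309,.1]])[0].astype(int)-50
o=robot.get_obs(); M=R.from_quat(o["tcp_rot"]).as_matrix(); print(M.round(3).tolist(),np.arctan2(M[1,0],M[0,0]))
for yaw in (-.50,-.55,-.6):
  u=np.array([np.cos(yaw),np.sin(yaw),0]); A=np.array([.513,-.308,.155])
  e=(proj(p,[A+.035*u,A-.035*u,A+.056*u-[0,0,.052],A-.056*u-[0,0,.052],[.514+.056*u[0],-.309+.056*u[1],.1],[.514-.056*u[0],-.309-.056*u[1],.1]])-c0)*4; print(yaw,e.round(0).tolist())
w=robot.get_image("wrist"); cv2.imwrite("pics/w7.png",cv2.resize(w["img"][40:240,160:480,::-1],(800,500),interpolation=2))
E
python3 j.py
```

```text
[[-0.872, 0.49, -0.007], [0.49, 0.872, 0.007], [0.009, 0.003, -1.0]] 2.6299605426513515
-0.5 [[155.0, 151.0], [240.0, 143.0], [138.0, 207.0], [272.0, 193.0], [137.0, 210.0], [270.0, 196.0]]
-0.55 [[155.0, 150.0], [240.0, 144.0], [138.0, 205.0], [272.0, 194.0], [137.0, 208.0], [271.0, 197.0]]
-0.6 [[155.0, 149.0], [240.0, 145.0], [138.0, 203.0], [272.0, 196.0], [137.0, 206.0], [271.0, 199.0]]
```

View pics/w7.png

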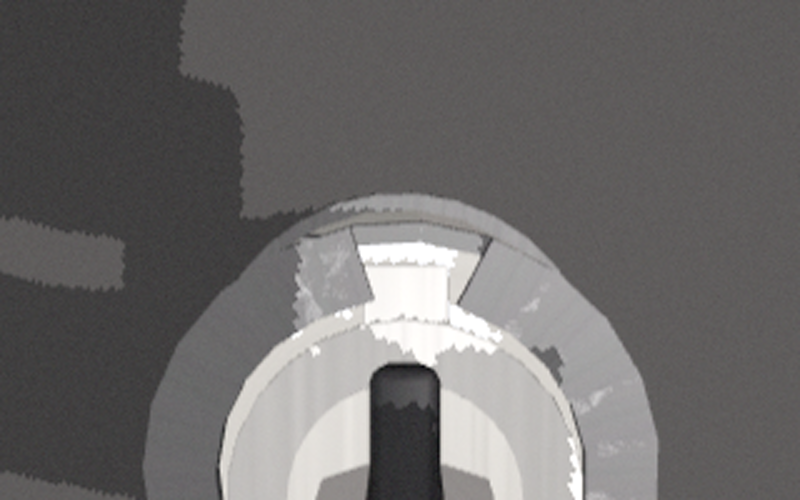

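```bash
cat > k.py <<'E'
from h import *
def st(t): 
    o=robot.get_obs(); print(t,np.round(o["wrist_force"],1),np.round(o["torque"],2),np.round(o["eef_pos"],4),round(o["width"],4),round(o["time"],2)); return o
C=[.5137,-.3085]
robot.move_l([*C,.120],vel=.08); st("low")
robot.gripper_open(); robot.hold(.15); robot.close(50); o=st("regrip")
q=np.array(o["qpos"]); q[5]+=.09; robot.move_j(q.tolist()); o=st("turned")
for z in (.124,.130,.136,.142):
    robot.move_l([*C,z],vel=.06); o=st(z)
    if o["wrist_force"][2]<-12: break
E
python3 k.py
```

```text
low [ 1.4  4.8 14. ] [ 1.17  0.23 -0.05] [ 0.5181 -0.3108  0.1279] 0.0139 14.48
regrip [ 0.3 -0.2  0.2] [-0.01 -0.13 -0.03] [ 0.5137 -0.3085  0.12  ] 0.0135 17.12
turned [-1.3  1.1  1.1] [ 0.15  0.07 -0.17] [ 0.5135 -0.3083  0.12  ] 0.0136 17.37
0.124 [-0.8  0.6 -1.5] [ 0.18  0.12 -0.02] [ 0.5134 -0.3082  0.1238] 0.0139 17.62
0.13 [-1.1  1.7 -1. ] [ 0.39  0.36 -0.08] [ 0.5135 -0.3083  0.1302] 0.0136 17.87
0.136 [ 0.  -0.2 -2.9] [-0.01 -0.13  0.03] [ 0.5144 -0.3091  0.137 ] 0.0136 18.12
0.142 [-0.7 -0.6 -3. ] [-0.06 -0.14 -0.02] [ 0.5141 -0.3089  0.1428] 0.014 18.37
```

```bash
cat > l.py <<'E'
from h import *
from k2 import st
C=[.5137,-.3085]
robot.move_l([*C,.26]); robot.hold(.08); st("up")
pad=np.array([.47,.258]); th=np.arctan2(pad[1],pad[0])
mp([*pad,.16],down(th+np.pi)); st("pad")
robot.move_l([*pad,.050],vel=.12); st("low")
for z in (.044,.041,.038,.035,.032):
    robot.move_l([*pad,z],vel=.04); o=st(z)
    if o["wrist_force"][2]>2: break
robot.gripper_open(); robot.hold(.25); st("open")
robot.move_l([*pad,.16]); 
p=robot.get_image("wrist"); cv2.imwrite("pics/w8.png",p["img"][:,:,::-1])
q=robot.get_image("top")
for im in (p,q):
  for t in ("lid","lid_handle"): print(t,[(np.round(d["at"],4).tolist(),round(d["p"],2)) for d in robot.landmark_of(t,im)[:2]])
for b in (35,40,45):
  b=np.radians(b); w=np.array([np.cos(th),np.sin(th),0]); d=np.sin(b)*w-np.cos(b)*np.array([0,0,1]); y=-np.array([-w[1],w[0],0])
  for s in (1,-1):
    M=R.from_matrix(np.column_stack([np.cross(s*y,d),s*y,d]))
    g=np.array([*pad,.004+.045])+.005*d
    for k in (0,.1): print(round(b,2),s,k,np.round(ik(g-k*d,M),2).tolist())
E
cat > k2.py <<'E'
from h import *
def st(t): 
    o=robot.get_obs(); print(t,np.round(o["wrist_force"],1),np.round(o["torque"],2),np.round(o["eef_pos"],4),round(o["width"],4),round(o["time"],2)); return o
E
python3 l.py
```

```text
up [-0.5 -0.7 -1.5] [ 0.01 -0.19 -0.01] [ 0.5131 -0.308   0.2582] 0.0136 19.38
pad [-0.1 -0.2 -3. ] [ 0.1  -0.14  0.05] [0.4707 0.2574 0.1603] 0.0134 21.46
low [-1.  -0.2 -3.2] [ 0.06 -0.13  0.01] [0.4708 0.2582 0.0509] 0.0136 22.52
0.044 [ 0.3  0.3 -2.5] [ 0.07 -0.12  0.04] [0.4699 0.258  0.0439] 0.0136 22.82
0.041 [ 0.7 -0.8 -2.8] [ 0.09 -0.08  0.04] [0.4698 0.2579 0.0408] 0.0138 23.07
0.038 [-0.7 -0.2  3.2] [ 0.02  0.08 -0.  ] [0.4708 0.2583 0.0388] 0.0137 23.32
open [0.9 0.3 0.2] [ 0.06 -0.16  0.02] [0.47  0.258 0.038] 0.094 24.86
lid [([0.4733, 0.2608, 0.0067], 0.67)]
lid_handle [([0.4717, 0.2617, 0.0684], 0.63)]
lid [([0.4713, 0.2604, 0.0041], 0.66)]
lid_handle [([0.4765, 0.2605, 0.0629], 0.73)]
0.61 1 0 [0.21, -0.02, 2.32, 0.61, 0.3, 0.74]
0.61 1 0.1 [0.15, -0.42, 2.45, 0.38, 0.56, 0.96]
0.61 -1 0 [0.21, -0.02, 2.32, 0.61, 0.3, -2.4]
0.61 -1 0.1 [0.15, -0.42, 2.45, 0.38, 0.56, -2.19]
0.7 1 0 [0.19, -0.03, 2.37, 1.02, 0.23, 0.33]
0.7 1 0.1 [0.12, -0.47, 2.52, 0.53, 0.49, 0.79]Traceback (most recent call last):
  File "l.py", line 22, in <module>
    for k in (0,.1): print(round(b,2),s,k,np.round(ik(g-k*d,M),2).tolist())
                                          ~~~~~~~~^^^^^^^^^^^^^^^
    return _wrapfunc(a, 'round', decimals=decimals, out=out)
    return _wrapit(obj, method, *args, **kwds)
    result = getattr(arr, method)(*args, **kwds)
TypeError: unsupported operand type(s) for *: 'NoneType' and 'float'
```

View pics/w8.png

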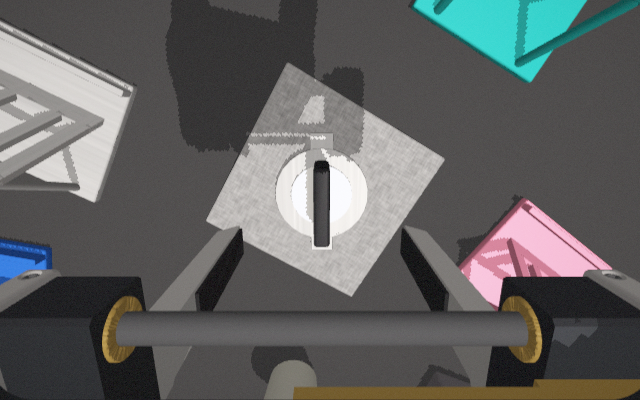

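```bash
cat > m.py <<'E'
from h import *
from k2 import st
L0=np.array([.4705,.259,.004]); th=np.arctan2(.258,.47); b=np.radians(30)
w=np.array([np.cos(th),np.sin(th),0]); Z=np.array([0,0,1.])
RL0=R.from_matrix(np.column_stack([-w,np.cross(Z,-w),Z]))
d=np.sin(b)*w-np.cos(b)*Z; y=np.array([w[1],-w[0],0]); RT=R.from_matrix(np.column_stack([np.cross(y,d),y,d]))
G=L0+[0,0,.044]+.005*d
def tool(Lp,RL): dR=RL*RL0.inv(); return Lp+dR.apply(G-L0), dR*RT
O=np.array([.510,-.0035,0]); Rr=R.from_euler('z',.031)
def rack(x,z,tilt,yy=0):
    a=np.radians(tilt); zl=np.array([-np.sin(a),0,np.cos(a)]); u=np.array([np.cos(a),0,np.sin(a)])
    return tool(O+Rr.apply([x,yy,z]), Rr*R.from_matrix(np.column_stack([u,np.cross(zl,u),zl])))
if __name__=="__main__":
    for up in (0,.05,.14): print(up,np.round(ik(*rack(.021,.066+up,62.5)),2))
    mp(G-.06*d,RT); st("pre"); robot.move_l(G.tolist(),vel=.1); st("at"); robot.close(60); st("grip")
    robot.move_l((G+[0,0,.17]).tolist(),vel=.2); st("up")
    mp(*rack(.021,.066+.14,62.5)); st("above rack")
    a=[robot.get_image(n) for n in ("scene","top")]
    T=rack(.021,.066+.14,62.5); lp=O+Rr.apply([.021,0,.206]); a_=np.radians(62.5)
    print("expect lid",lp,"handle",lp+Rr.apply([-.06*np.sin(a_),0,.06*np.cos(a_)]))
    for im in a:
      for t in ("lid","lid_handle"): print(t,[(np.round(x["at"],4).tolist(),round(x["p"],2)) for x in robot.landmark_of(t,im)[:2]])
    p=a[0]; c=proj(p,[lp])[0].astype(int); cv2.imwrite("pics/s9.png",cv2.resize(p["img"][c[1]-65:c[1]+65,c[0]-80:c[0]+80,::-1],(800,600),interpolation=2))
E
python3 m.py
```

```text
0 [-0.35 -0.24  2.41  0.45  0.48 -2.3 ]
0.05 [-0.35 -0.36  2.39  0.36  0.61 -2.19]
0.14 [-0.35 -0.51  2.31  0.27  0.83 -2.08]
pre [-0.1 -1.   0.7] [-0.1   0.17 -0.01] [0.4466 0.2458 0.0958] 0.0939 28.52
at [-0.2 -0.1  0.1] [-0.12  0.16  0.02] [0.4728 0.2602 0.0439] 0.0938 29.27
grip [-0.1  0.6 -0.9] [-0.2   0.1  -0.07] [0.4727 0.2602 0.0437] 0.0136 30.48
up [ 0.2  0.9 -3.5] [-0.23  0.5   0.02] [0.4715 0.2599 0.2114] 0.0136 31.48
above rack [ 0.2 -1.  -2.6] [-0.02  0.48  0.01] [ 0.4946 -0.0039  0.222 ] 0.014 34.23
expect lid [ 0.53098991 -0.0028491   0.206     ] handle [ 0.47779483 -0.00449868  0.23370492]
lid [([0.5276, -0.0062, 0.2002], 0.79)]
lid_handle [([0.4721, -0.0013, 0.2279], 0.64)]
lid [([0.5279, -0.0034, 0.2045], 0.74)]
lid_handle [([0.4793, -0.0034, 0.2261], 0.55)]
```

View pics/s9.png

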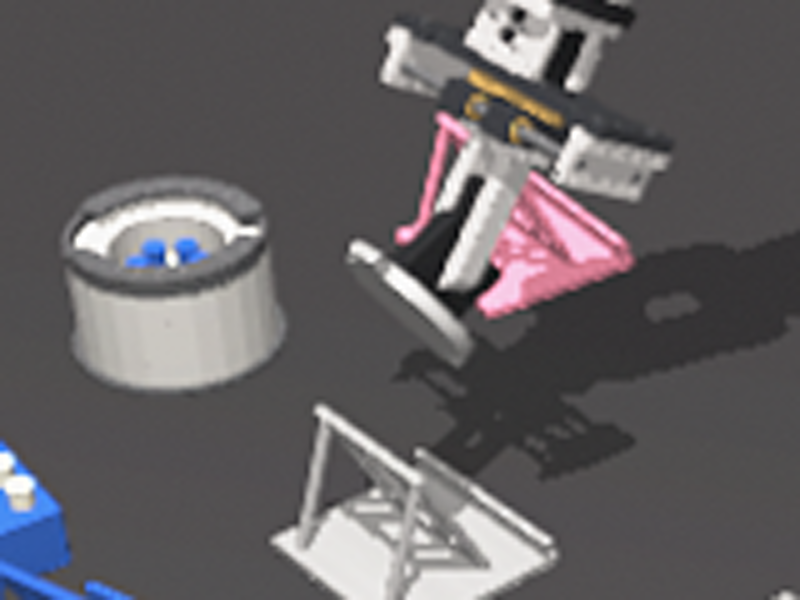

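```bash
cat > n.py <<'E'
from m import *
robot.move_l(rack(.021,.080,62.5)[0].tolist(),vel=.12); st("80")
for z in (.074,.070,.067,.064,.061,.058):
    robot.move_l(rack(.021,z,62.5)[0].tolist(),vel=.05); o=st(z)
    if o["wrist_force"][2]>3: break
# push gently back toward the rest
for x in (.024,.027,.030):
    robot.move_l(rack(x,z+.001,62.5)[0].tolist(),vel=.04); o=st(x)
    if o["wrist_force"][0]<-3: break
p=robot.get_image("scene"); 
for t in ("lid","lid_handle"): print(t,[(np.round(Rr.inv().apply(x["at"]-O),4).tolist(),round(x["p"],2)) for x in robot.landmark_of(t,p)[:2]])
E
python3 n.py
```

```text
80 [-0.1 -0.  -2.8] [ 0.06  0.46 -0.07] [ 0.4953 -0.0042  0.097 ] 0.0139 35.73
0.074 [-0.9 -0.9 -3. ] [ 0.01  0.49 -0.03] [ 0.4945 -0.0039  0.0899] 0.0133 35.99
0.07 [-0.4 -1.  -3. ] [0.04 0.47 0.04] [ 0.4944 -0.0039  0.0857] 0.0134 36.24
0.067 [ 0.6 -0.3 -1.8] [-0.03  0.26 -0.03] [ 0.495  -0.0041  0.0834] 0.0136 36.49
0.064 [-8.6  1.6 13.8] [0.47 0.51 0.28] [ 0.4967 -0.0043  0.0827] 0.0136 36.74
0.024 [-15.2   0.2  13.9] [0.21 0.05 0.17] [ 0.4985 -0.0041  0.0826] 0.0138 36.99
lid [([0.0196, -0.0005, 0.0631], 0.73), ([-0.0297, 0.2625, 0.0012], 0.3)]
lid_handle [([-0.0341, 0.0012, 0.0877], 0.68)]
```

Floor and back rest are both felt, so I relax the pressure, release and retract.

```bash
cat > o.py <<'E'
from m import *
robot.move_l(rack(.022,.066,62.5)[0].tolist(),vel=.05); st("relax")
robot.gripper_open(); robot.hold(.3); P,RT2=rack(.022,.066,62.5); d2=RT2.as_matrix()[:,2]
st("open"); robot.move_l((P-.09*d2).tolist(),vel=.12); robot.move_l((P-.09*d2+[-.02,0,.08]).tolist(),vel=.2); st("away")
for n in ("scene","top"):
  p=robot.get_image(n)
  for t in ("lid","lid_handle"): print(t,[(np.round(Rr.inv().apply(x["at"]-O),4).tolist(),round(x["p"],2)) for x in robot.landmark_of(t,p)[:2]])
  if n=="scene":
    c=proj(p,[O])[0].astype(int); cv2.imwrite("pics/s10.png",cv2.resize(p["img"][c[1]-65:c[1]+35,c[0]-60:c[0]+60,::-1],(720,600),interpolation=2))
E
python3 o.py
```

```text
relax [-2.   0.3  3.7] [0.15 0.17 0.1 ] [ 0.4963 -0.0042  0.0829] 0.0138 37.39
open [-0.1 -0.1  0.4] [0.05 0.14 0.01] [ 0.4957 -0.0039  0.0821] 0.0937 38.98
away [ 0.3 -0.1 -0.8] [0.06 0.15 0.03] [ 0.4271 -0.0053  0.2366] 0.0941 40.43
lid [([0.0196, -0.0034, 0.0624], 0.64)]
lid_handle [([-0.0348, 0.0005, 0.0866], 0.86), ([0.0191, -0.0016, 0.0618], 0.49)]
lid [([0.0198, -0.0009, 0.0627], 0.58)]
lid_handle [([-0.0296, 0.0015, 0.0894], 0.59)]
```

View pics/s10.png

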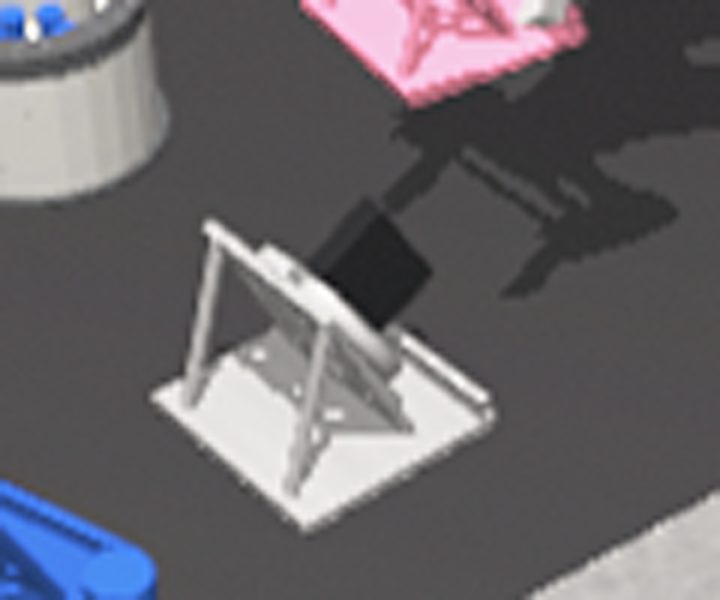

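The lid stands in the trough, leaning on the back rest with the handle to the front; the robot is clear.

```bash
python3 -c "
from station import robot
print(robot.finish_job())"
```

```text
the job is handed in; nothing more can be done
None
```

I opened the canister, laid the lid on the pad and let go, then stood it in the grey rack's trough. It leans on the back rest with the handle to the front and the robot is clear; handed in at about 40 s of the 61 s, no verdict shown.

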